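# Start the dust extractor under its push-latch cover

### The job

Switch on the dust extractor: press the blue cover of the starter box and let go so that it pops open, then push the green start button inside fully down and let it come back up. Finally push the cover down again until it latches shut by itself, and move clear of everything. Never press the red stop button, and do not pick up or shift anything that lies on the bench.

Things in the scene. Friction and masses are not known exactly. Their poses are not given: they have to be found in the camera images.
- starter: grey starter box fixed to the bench, open at the top under its cover: 170 (x) x 150 (y) x 78 mm high, 4 mm walls; origin at the centre of its underside, x away from the robot to the hinge, z up. A deck 46 mm above the bench carries two buttons side by side; a black latch block 26 x 44 mm, 76 mm high, stands mid-front inside (55 to 81 mm in front of the origin)
- cover_press (a point): middle of the white strip on the cover's outer face, 25 mm behind its front edge: the spot to press. The blue cover is a plate 180 (hinge to front edge) x 166 x 5 mm with a 12 mm skirt at its front and sides; its face is 95 mm above the bench when shut. Axes: x along the plate towards the hinge, y along the hinge, z out of the outer face
- cover_hinge (a point): point on the hinge line level with the cover's outer face, in the middle of its width, 85 mm beyond the box's origin and 95 mm above the bench when shut (the axis runs 5 mm under it, along y, at the box's far edge); 155 mm from cover_press; axes turn with the cover
- cover (a joint): hinge angle, rad: 0 latched shut, grows as it opens up and away from the robot, -0.05 pressed in to its rigid stop (8 mm down at cover_press). Push-push latch: shut, press to the stop and let go: it springs up to 1.2 in 1.5 s and stays (yields to 1.45). Open, push it down its arc to the stop and let go: it latches at 0. Its spring gives up to 2 N at cover_press; press at under 0.3 m/s
- start_top (a point): centre of the top of the green start button, 28 mm across, standing on the deck 25 mm in front of the box's origin and 36 mm to one side or the other (the red one is on the other side: which is which varies); its top is 68 mm above the bench, hidden until the cover is open
- start (a joint): travel of the green button in m: 0 = up, 0.006 = fully down (about 5 N); it springs back
- stop_top (a point): centre of the top of the red stop button, same size and height, beside the green one: not to be pressed
- stop (a joint): travel of the red button in m: 0 = up, 0.006 = fully down
- plaque: loose pink carved stone plaque, 140 x 90 x 22 mm (moulding to 30 mm), lying flat on the bench beside the box; origin under its centre
- chisel: loose chisel with a wooden handle, about 190 mm long, lying on the bench beside the box along its own x
- wax: loose round wax tin, 60 mm across, 60 mm high, standing behind or beside the box; origin under its centre
- mallet: loose wooden mallet lying on the bench: head 64 mm across and 85 mm long, handle 160 mm along its -x; origin under the inner face of its head
- brush: loose dust brush lying on the bench, along its own x
- mug: loose blue mug, 76 mm across, 85 mm high, standing on the bench
- offcut: loose stone offcut, 70 x 45 x 35 mm, lying on the bench

How it is judged:
On the way, in this order (a step that is already met when the one before it is completed fails the run):
1. the cover has been pressed and popped open by itself (value of joint cover above 0.9 rad), for 0.2 s.
2. the green start button is pushed fully down (value of joint start above 0.0045 m and value of joint cover above 0.6 rad), for 0.05 s.
3. the cover is shut again (value of joint cover below 0.03 rad), for 0.2 s.
At the end, for the whole second after the job is handed in: the cover stays latched shut by itself (hinge between -0.02 and 0.03 rad), both buttons are up, and nothing on the bench has been shifted (value of joint cover between -0.02 and 0.03 rad and value of joint each of start, stop below 0.002 m); the robot touches nothing.
It fails at once if the red stop button is pressed (more than 2 mm) (value of joint stop above 0.002 m).
It fails at once if something loose on the bench is shifted by more than 30 mm (distance of any of plaque, chisel, wax, mallet, brush, mug, offcut from where it was at the start of the episode above 0.03 m).
It fails at once if something loose on the bench is lifted by more than 15 mm (height (world z) of any of plaque, wax, mallet, mug, offcut above 0.015 m or height (world z) of any of chisel, brush above 0.03 m).
It also fails if it takes over 59 s, if anything falls off the work surface, if the arm or the gripper's body presses on something with over 40 N, if the wrist force passes 120 N, or if a joint passes its speed limit or range.

### The arm

A 6-joint arm with a two-finger parallel gripper is mounted at the origin on the work surface. World frame = base frame: x ahead of the robot, y to its left, z up, the work surface at z = 0. Lengths are in m, angles in rad, forces in N, time in s.
With the tool pointing down it reaches from about 0.275 to 0.825 m from the base axis. Payload 4.9 kg.
Tool frame: the origin (TCP) lies midway between the tips of the shut fingers; the grasp point (between the pads) lies 19 mm behind it (bot.grip_depth is the distance from the TCP to the grasp point, in m); z points along the fingers, y is the line along which they close (so a half turn about z gives the same grasp; the last joint's range is limited). The gripper opens to 85 mm and grips with 20 to 120 N. Pads are 22 mm wide; open, the fingers measure 114 mm over their backs; the gripper's body (76 mm by 85 mm) begins 54 mm behind the grasp point. The pads swing forward as they close: fully open they stand 13 mm farther back than shut.
Start: joints at [1.072, 0.326, -0.193, 1.052, 0, 1.437], TCP at [0.196, 0.514, 0.231] pointing down, gripper open.
Joint ranges: [-2.65, 2.65], [-0.97, 1.79], [-1.3, 1.35], [-1.93, 2.1], [-1.47, 1.37], [-3.14, 3.14]. Speed limits (rad/s): [2.57, 2.57, 3.14, 3.14, 3.14, 3.14].

### API

Orientations are given as a unit quaternion [w, x, y, z].
In Python, from cell import bot gives the robot as it stands. Calls block until the motion is done:
- bot.move_pose(position, orientation): joint-space move of the TCP to a pose.
- bot.move_linear(position, speed=0.15, rotation=None, until_force=None): straight line of the TCP; rotation=None keeps the orientation; speed is the mean speed in m/s. With until_force (N) it stops when the force on the tool has changed by that much, and returns True; else False.
- bot.goto_joints(angles): joint-space move.
- bot.set_gripper(opening, grasp_force=None): opening from 0.0 (shut) to 1.0 (fully open); grasp_force is the grip in N (None keeps the last); returns when the fingers have stopped.
- bot.wait(seconds).
- bot.solve_ik(position, orientation): joint angles nearest the present ones, or None.
- bot.camera(name): name is "side" or "top"; returns the picture (420x560x3 uint8, red, green, blue); there is no depth.
- bot.calibration(name): a dict with "mtx" (3x3 intrinsics, pixels), "extrinsics" (4x4, takes a point from world to camera coordinates). Camera axes: x right, y down, z forward; pixel columns grow to the right and rows downward; lengths in m; the calibration is good to about 2 mm. A picture is of the moment at which its call begins. calibration takes no time and is no camera call.
A pose or a line that the arm cannot do raises bot.PlanningError and nothing moves.
- bot.close_job(): hands the job in; it is judged then, once.
Trained networks look in the newest picture that a camera, given by its name, has taken for a name from the list of things; names that differ only in an ending like _2 or _b are one class to them, and where a whole thing is asked for, a point or a joint stands for the part that bears it (a point fixed in the world has none). Each returns a list of dicts, best first, with "confidence" (0 to 1); they miss things now and then, are a little off and sometimes report something else, mostly with a low value. They report only what shows in the picture. A call takes as long as a camera call.
- bot.search_frame(camera, thing): "bbox" ([left, top, width, height] in pixels, round what is visible of it).
Readings, each from a call of its own:
- bot.read_clock(): time.
- bot.read_joint_positions(): joint angles.
- bot.read_joint_vel(): joint speeds.
- bot.read_joint_efforts(): joint torques, N m.
- bot.read_position(): TCP position.
- bot.read_tool_rot(): TCP orientation.
- bot.read_ft_force(): force on the tool from outside, world axes, zero at the start.
- bot.read_moment(): the same for the moment, N m.
- bot.read_gripper_width(): opening from 0.0 (shut) to 1.0 (fully open).
- bot.read_finger_force(): force on a finger pad.
Only numpy, scipy, OpenCV 4.12 (cv2) and the standard library are available. Lean on these libraries where they do the work, as an engineer would, in place of code of your own. Each camera call takes 0.05 s, during which the arm holds its last target. There are 200 camera calls.

## Working session

There is one attempt and no reset: what is moved stays moved. The work goes in short steps, each a Python script; the robot and the scene stay as the last script left them, time stands still between calls to the robot, and variables do not carry over. Pictures are saved under pics/ and viewed, at most 10 in all, crops included, and the job is handed in when it is done.

```bash
mkdir -p pics
python3 - <<'E'
from cell import bot
import cv2,numpy as np
np.set_printoptions(precision=3,suppress=True)
for c in("top","side"):
    im=bot.camera(c); cv2.imwrite(f"pics/{c}0.png",im[:,:,::-1])
    k=bot.calibration(c); print(c,k["mtx"],k["extrinsics"])
    for t in("starter","cover_press","cover_hinge","cover"): print(t,bot.search_frame(c,t)[:2])
print(bot.read_tool_rot(),bot.read_clock())
E
```

```text
top [[410.005   0.    275.749]
 [  0.    410.005 211.566]
 [  0.      0.      1.   ]] [[-0.004 -1.    -0.015  0.017]
 [-0.998  0.005 -0.058  0.535]
 [ 0.059  0.015 -0.998  1.457]
 [ 0.     0.     0.     1.   ]]
starter [{'bbox': [284.8, 175.5, 58.0, 59.8], 'confidence': 0.61}]
cover_press [{'bbox': [286.9, 172.4, 53.3, 64.3], 'confidence': 0.69}]
cover_hinge [{'bbox': [286.2, 176.5, 56.8, 58.9], 'confidence': 0.92}]
cover [{'bbox': [283.7, 174.1, 54.9, 63.0], 'confidence': 0.79}]
side [[511.922   0.    274.967]
 [  0.    511.922 210.889]
 [  0.      0.      1.   ]] [[ 0.893 -0.45  -0.002 -0.457]
 [-0.291 -0.575 -0.765  0.226]
 [ 0.343  0.683 -0.645  1.553]
 [ 0.     0.     0.     1.   ]]
starter [{'bbox': [268.9, 211.1, 69.6, 61.6], 'confidence': 0.68}]
cover_press [{'bbox': [269.4, 208.9, 67.5, 47.3], 'confidence': 0.93}]
cover_hinge [{'bbox': [273.0, 210.4, 65.8, 47.4], 'confidence': 0.71}, {'bbox': [378.5, 308.4, 19.2, 31.6], 'confidence': 0.49}]
cover [{'bbox': [269.2, 205.8, 71.9, 50.3], 'confidence': 0.88}]
[ 0.     0.181  0.983 -0.   ] 0.5
```

View pics/top0.png

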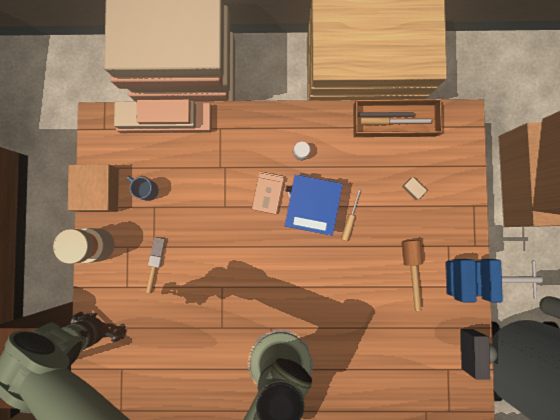

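View pics/side0.png

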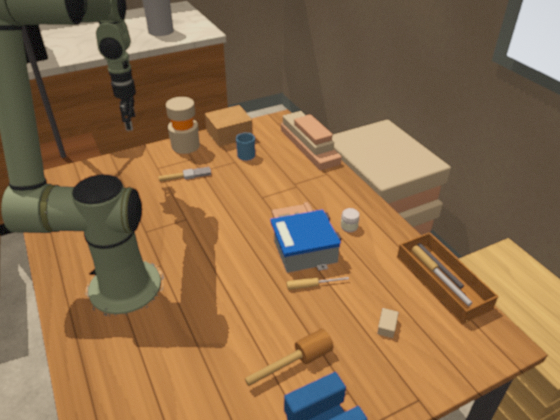

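The top view shows the blue cover at about (314,205), with its white strip near (310,224) facing the robot. The plaque is on the left, the chisel on the right and the wax tin behind at (303,150). Next I'll fit the cover's pose.

```bash
cat > loc.py <<'E'
from cell import bot
import cv2,numpy as np
np.set_printoptions(precision=4,suppress=True)
def unproj(c,uv,z):
    k=bot.calibration(c);E=k["extrinsics"];R,t=E[:3,:3],E[:3,3]
    o=-R.T@t;d=np.linalg.solve(k["mtx"],np.c_[np.atleast_2d(uv),np.ones(len(np.atleast_2d(uv)))].T)
    d=(R.T@d).T; return o+d*((z-o[2])/d[:,2])[:,None]
def proj(c,P):
    k=bot.calibration(c);E=k["extrinsics"];q=(E[:3,:3]@np.atleast_2d(P).T).T+E[:3,3]
    q=(k["mtx"]@q.T).T; return q[:,:2]/q[:,2:]
E
python3 - <<'E'
from loc import *
for c,(x,y,w,h) in {"top":(276,164,76,80),"side":(262,200,86,62)}.items():
    im=cv2.imread(f"pics/{c}0.png")[y:y+h,x:x+w]
    b,g,r=[im[:,:,i].astype(int) for i in range(3)]
    blue=((b>r+60)&(b>110 if c=="side" else b>r+60)).astype(np.uint8)
    white=((b>170)&(r>170)&(g>170)).astype(np.uint8)
    for nm,m in(("blue",blue|white),("white",white)):
        n,l,s,_=cv2.connectedComponentsWithStats(m); i=1+np.argmax(s[1:,4])
        v,u=np.nonzero(l==i); P=unproj(c,np.c_[u+x,v+y],.095)
        rc=cv2.minAreaRect((P[:,:2]*1000).astype(np.float32))
        print(c,nm,s[i],P.mean(0),rc)
E
```

```text
top blue [   9   11   57   60 2482] [ 0.5538 -0.1139  0.095 ] ((553.572998046875, -113.23674011230469), (164.0629119873047, 177.76316833496094), 78.80120086669922)
top white [ 17  53  33  13 244] [ 0.4901 -0.0999  0.095 ] ((490.07940673828125, -100.17015075683594), (109.9455795288086, 25.257633209228516), 78.85767364501953)
side blue [   9   10   69   45 2041] [ 0.5518 -0.1252  0.095 ] ((553.002197265625, -121.37384796142578), (166.90231323242188, 183.61131286621094), 78.15725708007812)
side white [ 15  22  16  24 211] [ 0.4922 -0.1049  0.095 ] ((492.2526550292969, -103.78901672363281), (110.24925994873047, 27.781936645507812), 78.36102294921875)
```

```bash
cat > h.py <<'E'
from loc import *
from scipy.spatial.transform import Rotation as Ro
YAW=np.radians(-11.3); X=np.array([np.cos(YAW),np.sin(YAW),0]);Y=np.array([-X[1],X[0],0]);Z=np.array([0,0,1.])
H=np.array([.4905,-.102,0])+.155*X      # hinge line, bench level
def P(s,y,z): return H+s*X+y*Y+z*Z
def Q(a):  # a>0: fingertips towards robot
    z=-np.sin(a)*X-np.cos(a)*Z
    return Ro.from_matrix(np.c_[np.cross(Y,z),Y,z]).as_quat(scalar_first=True)
E
python3 - <<'E'
from h import *
for a,p in((0,P(-.155,0,.16)),(-.4,P(-.11,.036,.068)),(-.4,P(-.11,-.036,.2)),(.5,P(0,0,.25)),(.5,P(.02,0,.3)),(.8,P(0,0,.25))):
    print(a,p,bot.solve_ik(p,Q(a)))
bot.set_gripper(0.)
bot.move_pose(P(-.155,0,.16),Q(0)); print(bot.read_clock(),bot.read_position(),bot.read_ft_force())
print(bot.move_linear(P(-.155,0,.08),speed=.04,until_force=15)); p=bot.read_position(); print(p,bot.read_ft_force())
bot.move_linear(P(-.25,0,.25),speed=.2)
bot.wait(1.2)
for c in("top","side"):
    cv2.imwrite(f"pics/{c}1.png",cv2.resize(bot.camera(c)[120:330,180:460,::-1],None,fx=2.5,fy=2.5))
    for t in("start_top","stop_top"): print(c,t,bot.search_frame(c,t)[:2])
print(bot.read_clock())
E
```

```text
0 [ 0.4905 -0.102   0.16  ] [-0.3525  0.2994 -0.4271  0.8442  0.     -0.1552]
-0.4 [ 0.5417 -0.0755  0.068 ] [-0.2948  0.3033 -0.8559  0.0133  0.0379 -0.0899]
-0.4 [ 0.5276 -0.1461  0.2   ] [-0.4624  0.0848 -0.6823  0.4163  0.1022 -0.2451]
0.5 [ 0.6425 -0.1324  0.25  ] None
0.5 [ 0.6621 -0.1363  0.3   ] None
0.8 [ 0.6425 -0.1324  0.25  ] None
3.7 [ 0.4907 -0.1013  0.1601] [-0.7768  0.4233 -0.1374]
True
[ 0.4904 -0.102   0.0873] [-2.6748  0.8593  9.1154]
top start_top []
top stop_top [{'bbox': [401.2, 242.0, 20.5, 71.4], 'confidence': 0.53}, {'bbox': [321.1, 207.9, 4.9, 5.7], 'confidence': 0.49}]
side start_top [{'bbox': [380.1, 314.2, 16.2, 24.4], 'confidence': 0.68}, {'bbox': [291.9, 230.9, 7.1, 4.0], 'confidence': 0.49}]
side stop_top [{'bbox': [305.5, 171.1, 33.9, 72.6], 'confidence': 0.65}, {'bbox': [293.2, 242.4, 13.7, 8.1], 'confidence': 0.6}]
7.9333
```

View pics/side1.png

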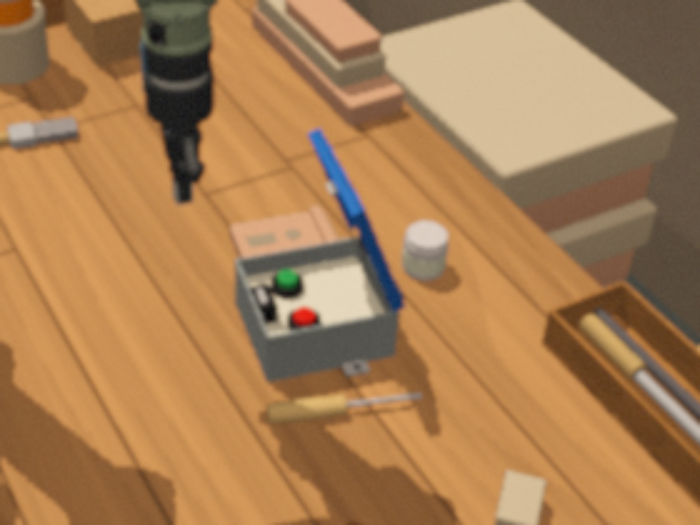

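View pics/top1.png

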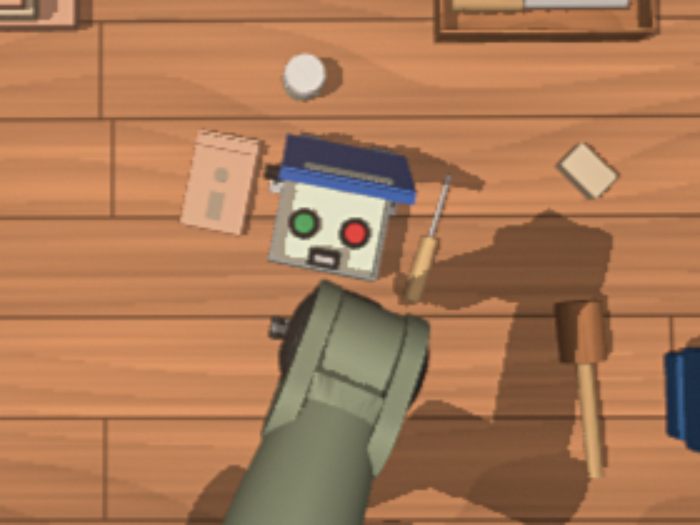

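Run:
```python
from h import *
print("side",proj("side",[P(-.11,y,.068) for y in(.036,-.036)]),"top",proj("top",[P(-.11,y,.068) for y in(.036,-.036)]))
for z in(.2,.25,.3):
  for s in(-.06,-.02,.02):
    print(z,s,[a for a in(-.2,0,.1,.2,.3,.4,.5) if bot.solve_ik(P(s,0,z),Q(a)) is not None])
```

```text
side [[293.8175 229.3709]
 [300.6087 244.3778]] top [[301.5764 208.5257]
 [322.0392 212.4968]]
0.2 -0.06 [-0.2, 0, 0.1, 0.2, 0.3, 0.4, 0.5]
0.2 -0.02 [-0.2, 0, 0.1, 0.2, 0.3, 0.4, 0.5]
0.2 0.02 [-0.2, 0, 0.1, 0.2, 0.3, 0.4, 0.5]
0.25 -0.06 [-0.2, 0, 0.1, 0.2, 0.3, 0.4, 0.5]
0.25 -0.02 [-0.2, 0, 0.1, 0.2, 0.3, 0.4, 0.5]
0.25 0.02 [-0.2, 0, 0.1, 0.2, 0.3, 0.4]
0.3 -0.06 [-0.2, 0, 0.1, 0.2, 0.3, 0.4, 0.5]
0.3 -0.02 [-0.2, 0, 0.1, 0.2, 0.3, 0.4]
0.3 0.02 [-0.2, 0, 0.1, 0.2, 0.3]
```

The cover is open. The green button is on the left, at top pixel (301.6,209.2) against a predicted (301.6,208.5), and the red one is on the right. Next I'll press the green button.

Run:
```python
from h import *
bot.move_pose(P(-.16,.036,.18),Q(-.3))
bot.move_linear(P(-.109,.036,.10),speed=.12)
print(bot.move_linear(P(-.109,.036,.058),speed=.03,until_force=14)); print(bot.read_position(),bot.read_ft_force())
bot.wait(.2)
bot.move_linear(P(-.109,.036,.10),speed=.1)
bot.move_linear(P(-.18,.036,.2),speed=.2)
bot.move_pose(P(-.2,0,.36),Q(0)); print(bot.read_clock())
cv2.imwrite("pics/side2.png",cv2.resize(bot.camera("side")[120:330,180:460,::-1],None,fx=2.5,fy=2.5))
j=None
for s,z,a in((-.1,.36,0),(.0,.36,0),(.0,.36,.1),(-.005,.26,.2),(-.01,.24,.3)): print(s,z,a,bot.solve_ik(P(s,0,z),Q(a)))
```

```text
True
[ 0.5426 -0.0757  0.0639] [-4.5267  1.0189 12.0717]
12.8167
-0.1 0.36 0 [-0.337   0.2902  0.0828  1.3634  0.     -0.1398]
0.0 0.36 0 [-0.3156  0.5049  0.403   1.4689  0.     -0.1184]
0.0 0.36 0.1 [-0.3104  0.6078  0.5702  1.6325 -0.0113 -0.1126]
-0.005 0.26 0.2 [-0.3064  0.6906  0.4532  1.5323 -0.0216 -0.107 ]
-0.01 0.24 0.3 [-0.3027  0.7848  0.5528  1.6372 -0.0311 -0.1008]
```

View pics/side2.png

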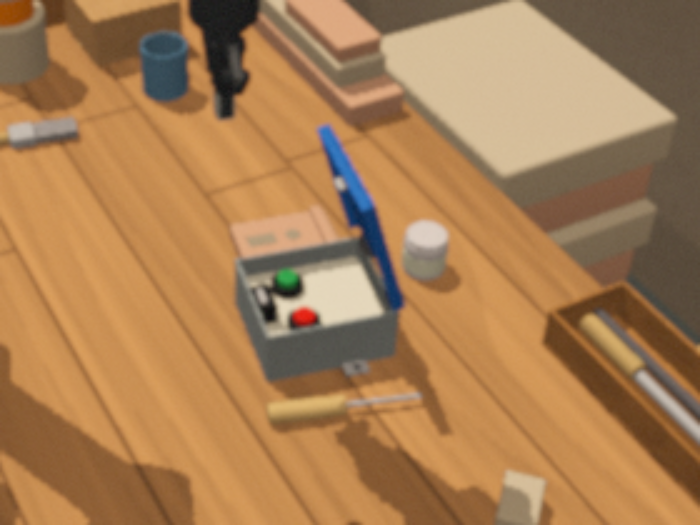

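Force and depth both show the green button bottomed out: TCP at 0.064 m with 12 N. It is up again in the picture, and the cover still stands open. Next I'll push it shut from behind along its arc.

Run:
```python
from h import *
bot.move_linear(P(.01,0,.36),speed=.25)
bot.move_linear(P(.0,0,.25),speed=.2,rotation=Q(.25))
def face(t,a):
    d=.005+.011*np.sin(max(t-a,0)); r=.155
    return P(-r*np.cos(t)+d*np.sin(t),0,.09+r*np.sin(t)+d*np.cos(t))
for t in np.linspace(1.2,.06,10):
    a=.25*t/1.2
    hit=bot.move_linear(face(t,a),speed=.12,rotation=Q(a),until_force=25)
    print(round(t,2),hit,bot.read_position(),bot.read_ft_force())
    if hit: break
else:
    print(bot.move_linear(P(-.155,0,.08),speed=.03,rotation=Q(0),until_force=15)); print(bot.read_position())
    bot.wait(.2)
    bot.move_linear(P(-.155,0,.16),speed=.08)
    bot.move_pose(P(-.25,0,.3),Q(0))
for c in("top","side"): cv2.imwrite(f"pics/{c}3.png",cv2.resize(bot.camera(c)[120:330,180:460,::-1],None,fx=2.5,fy=2.5))
print(bot.read_clock())
```

```text
1.2 False [ 0.6009 -0.1241  0.2419] [-0.2548 -0.1406  0.2262]
1.07 False [ 0.5819 -0.1203  0.2335] [-0.2072 -0.1968  0.0133]
0.95 False [ 0.5643 -0.1168  0.2236] [0.4675 0.768  0.4984]
0.82 False [ 0.5479 -0.1135  0.2117] [0.6698 0.2823 1.0175]
0.69 False [ 0.533  -0.1105  0.1978] [ 0.362  -0.086   0.6857]
0.57 False [ 0.5199 -0.1079  0.182 ] [0.8922 0.7355 0.4075]
0.44 False [ 0.509  -0.1057  0.1645] [-0.1325  0.0576  0.8563]
0.31 False [ 0.5005 -0.104   0.1456] [0.7587 0.325  1.1896]
0.19 False [ 0.4945 -0.1028  0.1258] [-0.6491  0.3938  1.4155]
0.06 False [ 0.4911 -0.1021  0.1053] [-1.7886  0.7132  1.4005]
True
[ 0.4914 -0.1023  0.0874]
20.6917
```

View pics/side3.png

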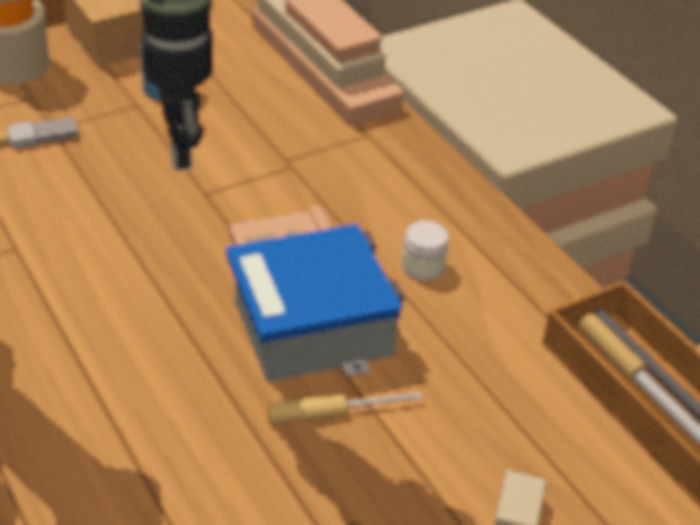

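The cover is shut flat, with its strip at about (262,285) in the crop. Nothing on the bench has moved and the arm is clear.

```bash
python3 -c "
from cell import bot
bot.wait(.5); print(bot.close_job())"
```

```text
the job is handed in; nothing more can be done
None
```

I popped the cover open, pushed the green start button fully down and let it back up, and pushed the cover down until it latched. The red button was not touched and nothing on the bench moved in the pictures; I handed the job in at about 21 s, and no verdict came back.

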